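Free the carousel's rim drive and hold the tensioner back

ROBOT

A 6-joint arm with a two-finger parallel gripper is mounted at the origin on the work surface. World frame = base frame: x ahead of the robot, y to its left, z up, the work surface at z = 0. Lengths are in m, angles in rad, forces in N, time in s.
With the tool pointing down it reaches from about 0.375 to 0.9 m from the base axis. Payload 3.1 kg.
Tool frame: the origin (TCP) lies between the finger pads; the fingertips stand 17 mm ahead of it and the grasp point (between the pads) lies 2 mm behind it (robot.nose_length is the distance from the TCP to the fingertips, in m); z points along the fingers, y is the line along which they close (so a half turn about z gives the same grasp; the last joint's range is limited). The gripper opens to 87 mm and grips with 3 to 60 N. Pads are 19 mm wide; open, the fingers measure 117 mm over their backs; the gripper's body (75 mm by 190 mm) begins 51 mm behind the grasp point.
Start: joints at [1.048, 0.527, 1.433, -0, 1.181, -0.178], TCP at [0.211, 0.588, 0.24] pointing down, gripper open.
Joint ranges: [-3.08, 3.08], [-0.75, 2.2], [0.22, 2.44], [-1.43, 4.57], [0, 2.65], [-2.85, 2.85]. Speed limits (rad/s): [2.79, 2.79, 3.14, 3.14, 3.14, 3.14].

INTERFACE

Orientations are given as a unit quaternion [x, y, z, w].
In Python, from rig import robot, cams gives the robot as it stands.
- The arm moves only by the shell command python3 -m pendant 'ROWS' [FORCE]. ROWS is JSON, a list of rows, each an object with "jaw": the opening, from 0 (shut) to 1 (fully open); "linear": the shift along the tool's x, y, z in cm, a list of three; "twist": the turn about the tool's z in degrees. A call has 1 to 12 rows; each row shifts and turns the commanded pose from where the row before left it, along the tool's axes as they then stand; what a row does not reach is not made up. A row lasts 1/12 s, in which the tool goes at most 41.7 mm and 7.16 degrees, less where a joint would pass 70% of its speed; a pose out of reach is approached as far as the arm can. A call is refused whole if a number of a shift passes 4.17 or a number of a turn 7.16, either way. A call with a gripper value outside its range is refused whole. The fingers move at their own pace and stop on an object; FORCE is the grip in N (left out, the last holds). Time passes only in rows, so rows that do not move let the fingers close. It gives the time, the measured TCP pose, the force, the opening and the grip force at its end, in the units of the state.
- robot.get_obs(): the state, without advancing time (a new reading comes with each control period).
- cams.camera(name): name is "scene" or "top" or "wrist"; returns a dict with "color" (384x512x3 uint8, blue, green, red), "depth" (384x512 float32, m along the optical axis (not along the pixel's ray), 0 where there is no reading), "fov_y" (degrees; the focal length in pixels is half the picture's height over the tangent of half this angle, whatever the lens; pixels are square), "cx", "cy" (the principal point, pixels), "k1" (the pictures are not rectified: a ray, as slopes to the right and down, at radius r is drawn at 1 + k1 r^2 times it, then the intrinsics apply), "view" (4x4, takes a point from world to camera coordinates). Camera axes: x right, y down, z forward; pixel columns grow to the right and rows downward; lengths in m; the calibration is good to about 2 mm. A picture is of the moment at which its call begins.
- robot.hand_in(): hands the job in; it is judged then, once.
The state is a dict: "time": time; "q": joint angles; "joint_velocities": joint speeds; "joint_torque": joint torques, N m; "position": TCP position; "tool_rot": TCP orientation; "ft_force": force on the tool from outside, world axes, zero at the start; "moment": the same for the moment, N m; "grip_width": finger opening in m; "grip_force": force on a finger pad.
Only numpy, scipy, OpenCV 4.12 (cv2) and the standard library are available. Lean on these libraries where they do the work, as an engineer would, in place of code of your own. Each camera call takes 0.05 s, during which the arm holds its last target. There are 200 camera calls.

TASK

The idler wheel on the sprung tensioner arm must be kept off the carousel's turntable while a colleague works on it: lift the stop collar up off its post, stand it upright in the wide empty tin and let go. Then swing the arm by its paddle away from the turntable, past the ratchet click and on almost to its end stop, and finish while still holding it there, so that you and not the pawl bear the spring. Leave all other things where they are.

Things in the scene. Friction and masses are not known exactly. Their poses are not given: they have to be found in the camera images.
- carousel: Fixed low white casing with turntable and tensioner. Frame: origin on the table, x away from the robot at yaw 0, y left, z up. In mm: casing x -130..130, y -125..145, deck at z 30; turntable radius 80, centre (0, 60), top z 54; stop post 12 dia at (40, -79); arm pivot (100, -42); end-stop pin at (-67, -107), top z 68; small sprung steel pawl in the deck at (-45, -62), top z 55.
- paddle (a point): Centre of the arm's upright paddle near its free end: plate 36 mm along the bar, 8 thick, standing on the bar, top at z 118 of the carousel; the point is 190 mm from the pivot, at z 93. Push its turntable-side (+y) face towards the arm's -y, or pinch it across its thickness. Free for 30 mm on both sides above z 70.
- pivot (a point): Point on the tensioner arm's vertical hinge axis, 63 mm above the table. The arm is an aluminium bar 205 x 16 x 10 mm at z 58..68, from here towards the robot, parallel to the carousel's -x at joint 0. A rubber idler wheel, 44 mm dia, hangs under it 100 mm from the pivot (z 39..57) and rests against the turntable rim.
- tension_arm (a joint): Arm angle (rad): 0 = wheel on turntable, grows counter-clockwise from above as the paddle swings off it to -y; end stop 0.30. Blocked at about 0.13 while the collar is on its post. Climbs the pawl from about 0.02, clicks at about 0.15; let go then, it rests on the pawl at about 0.19. Spring force at the paddle 3.5 N at 0 to 9 N at 0.30, up to 3 N more while climbing.
- collar: Stop collar: grey plastic tube, 48 mm outer dia, 16 bore, 55 tall, about 0.2 kg, standing loosely over the stop post on the deck, the post 10 above it. Origin: centre of the underside, z its axis. Grip it across its diameter near the top, fingers on its carousel +x and -x sides (the arm's bar is 5 mm from its +y side). It must rise 65 to clear the post.
- post_top (a point): Centre of the top of the stop post, 95 above the table.
- tin: The wide shallow empty aluminium tin, 110 dia at the rim, 22 tall, wall 3, floor about 4 thick, standing loose on the table left of the carousel. Origin: centre of the underside.
- bulb_a: Bystander: egg-shaped glass specimen bulb with dark filling on a round foot, 56 dia x 87 tall, to the right of the carousel. Origin: centre of the underside.
- bulb_b: Bystander: the same with white filling, near bulb_a. Origin: centre of the underside.
- vial: Bystander: brown glass vial with black cap, 26 dia x 55 tall, standing on the table near the robot, between carousel and tin. Origin: centre of the underside.
- jar: Bystander: low lidded glass jar, 64 dia x 60 tall, left of the carousel; it and the tin may swap places. Origin: centre of the underside.
- cup_a: Bystander: small steel sample cup, 38 dia x 24 tall, on the turntable's far left part. Origin: centre of the underside.
- cup_b: Bystander: a second such cup, on the turntable's near left part. Origin: centre of the underside.
- brush: Bystander: wooden sample brush lying on the table close to the robot, right.

How it is judged:
By the outcome, as a careful person would: the job done as asked, in the order asked, and still so for the second after the job is handed in, while the arm keeps its last pose, push and grip.
It also fails if it takes over 54 s, if anything falls off the work surface, if the arm or the gripper's body presses on something with over 40 N, if the wrist force passes 120 N, or if a joint passes its speed limit or range.

## Working session

There is one attempt and no reset: what is moved stays moved. The work goes in short steps, Python scripts to look and compute and a shell command to move; the robot and the scene stay as the last step left them, time stands still between calls to the robot, and variables do not carry over. Pictures are saved under pics/ and viewed, at most 10 in all, crops included, and the job is handed in when it is done.

```bash
ls; mkdir -p pics; cat > h.py <<'E'
import numpy as np, cv2
from rig import robot, cams
def K(c):
    f=c["color"].shape[0]/2/np.tan(np.radians(c["fov_y"])/2); return f
def rays(c,uv):
    uv=np.atleast_2d(np.array(uv,float)); f=K(c)
    d=(uv-[c["cx"],c["cy"]])/f; s=d.copy()
    for _ in range(20): s=d/(1+c["k1"]*(s**2).sum(1,keepdims=True))
    return np.c_[s,np.ones(len(s))]
def plane(c,uv,z):
    R=c["view"][:3,:3];t=c["view"][:3,3];o=-R.T@t
    D=rays(c,uv)@R
    return o+D*((z-o[2])/D[:,2])[:,None]
def cloud(c):
    h,w=c["depth"].shape;u,v=np.meshgrid(np.arange(w),np.arange(h))
    r=rays(c,np.c_[u.ravel(),v.ravel()])*c["depth"].reshape(-1,1)
    R=c["view"][:3,:3];t=c["view"][:3,3]
    return ((r-t)@R).reshape(h,w,3)
def proj(c,p):
    q=np.atleast_2d(p)@c["view"][:3,:3].T+c["view"][:3,3]
    s=q[:,:2]/q[:,2:];r2=(s**2).sum(1,keepdims=True)
    return s*(1+c["k1"]*r2)*K(c)+[c["cx"],c["cy"]]
E
python3 - <<'E'
from h import *
import pickle
np.set_printoptions(precision=4,suppress=True)
d={}
for n in("top","scene"):
    c=cams.camera(n);d[n]=c
    print(n,c["fov_y"],c["cx"],c["cy"],c["k1"],(-c["view"][:3,:3].T@c["view"][:3,3]))
pickle.dump(d,open("c0.pkl","wb"))
cv2.imwrite("pics/top0.png",cv2.resize(d["top"]["color"],(800,600)))
cv2.imwrite("pics/scene0.png",cv2.resize(d["scene"]["color"],(800,600)))
print(robot.get_obs())
E
```

```text
pics
top 47.35288605245844 258.85462752332285 192.410529599283 0.014088791516295423 [ 0.3846 -0.0497  1.1823]
scene 46.936689648131036 257.56976564456636 191.0977353099037 -0.07477843440134864 [0.9699 0.3896 0.939 ]
{'time': 0.1, 'q': array([ 1.0475,  0.5283,  1.4337, -0.    ,  1.1814, -0.1785]), 'joint_velocities': array([-0.0007, -0.0015, -0.0041,  0.    ,  0.0009,  0.0014]), 'joint_torque': array([ -0.0003, -44.0985, -17.715 ,   0.0635,   0.0534,  -0.    ]), 'position': array([0.2109, 0.5877, 0.2387]), 'tool_rot': array([ 0.1716,  0.9852, -0.0009, -0.0003]), 'ft_force': array([-0.0097,  0.142 , -0.4586]), 'moment': array([-0.    ,  0.023 , -0.0785]), 'grip_force': 0.0, 'grip_width': 0.08715796598115644}
```

View pics/top0.png

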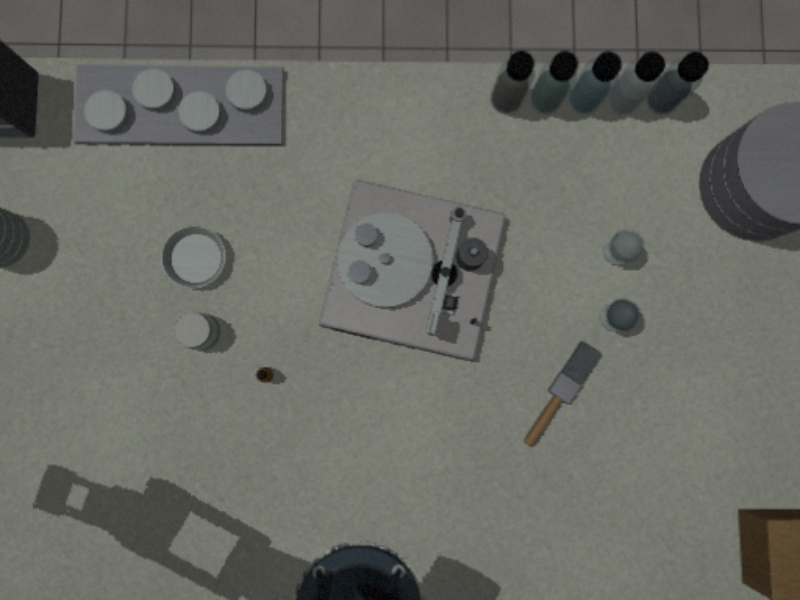

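View pics/scene0.png

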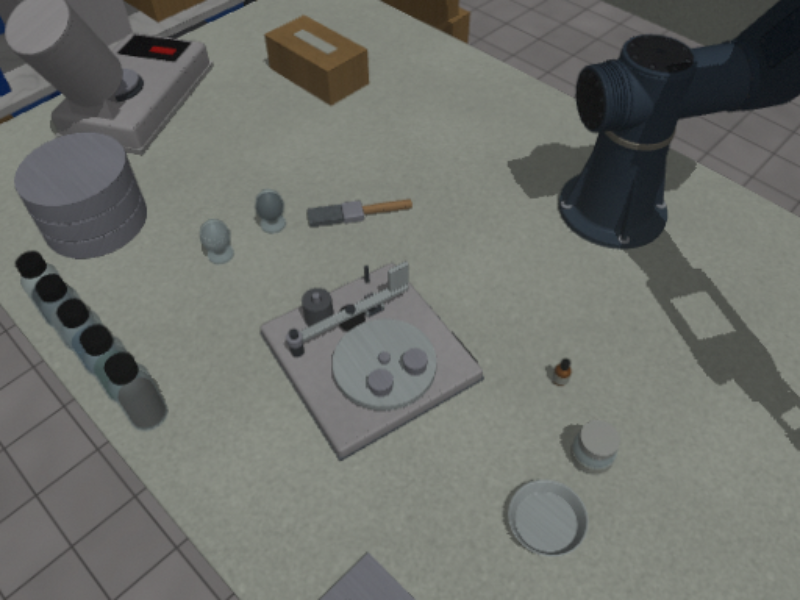

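The top view (800x600) shows the carousel with corners (357,180), (505,213), (475,360), (320,325), the collar at (473,253), the bar from (459,212) to (433,332), the tin at (195,258), the jar at (197,332) and the vial at (264,375). The scene view agrees: collar (317,300), paddle (398,277), tin (546,517).

```bash
cat > m.py <<'E'
from h import *
import pickle
np.set_printoptions(precision=4,suppress=True)
d=pickle.load(open("c0.pkl","rb"))
k=800/512
for n in("top","scene"):
    c=d[n];P=cloud(c);Z=P[...,2];ok=c["depth"]>0
    def near(uv,r):
        m=np.zeros(Z.shape,np.uint8);cv2.circle(m,tuple(int(a/k) for a in uv),int(r/k),1,-1);return (m>0)&ok
    px=dict(top=dict(car=(412,268),col=(473,253),tin=(195,258),jar=(197,332),vial=(264,375),pad=(436,320)),scene=dict(car=(372,360),col=(317,300),tin=(546,517),jar=(596,445),vial=(562,370),pad=(398,277)))[n]
    print(n,"table z",np.median(Z[near((600,500) if n=="top" else (480,250),30)]))
    m=near(px["car"],150)&(Z>.024)&(Z<.036)
    q=P[m][:,:2].astype(np.float32);print(" deck rect",cv2.minAreaRect(q*1000))
    m=near(px["car"],120)&(Z>.05)&(Z<.057);print(" tt/..",np.median(P[m],0),m.sum())
    for a,r,lo,hi in(("col",25,.081,.0885),("col",12,.09,.1),("tin",45,.016,.03),("tin",30,0,.009),("jar",30,.05,.07),("vial",14,.045,.065),("pad",30,.105,.125),("pad",30,.072,.125)):
        m=near(px[a],r)&(Z>lo)&(Z<hi);q=P[m]
        if len(q)>2:
            (x,y),rr=cv2.minEnclosingCircle((q[:,:2]*1000).astype(np.float32))
            print(" ",a,lo,len(q),"mean",q.mean(0),"zmed",np.median(q[:,2]),"circ",round(x,1),round(y,1),round(rr,1),"rect",cv2.minAreaRect((q[:,:2]*1000).astype(np.float32)))
E
python3 m.py
```

```text
top table z 0.00018014735443955225
 deck rect ((565.5772094726562, -89.57307434082031), (269.5153503417969, 261.3349304199219), 76.89871978759766)
 tt/.. [ 0.5742 -0.0523  0.054 ] 2317
  col 0.081 220 mean [ 0.5848 -0.1855  0.0852] zmed 0.08529320641471135 circ 585.0 -185.2 23.8 rect ((585.1878662109375, -185.52536010742188), (45.76618194580078, 45.59065628051758), 22.735576629638672)
  col 0.09 20 mean [ 0.5851 -0.1849  0.0942] zmed 0.09454194365314145 circ 580.8 -182.0 11.7 rect ((583.8491821289062, -185.72146606445312), (23.396514892578125, 11.281776428222656), 39.93104934692383)
  tin 0.016 274 mean [0.5907 0.2921 0.0203] zmed 0.020516240487385547 circ 587.2 285.8 54.7 rect ((586.7393798828125, 285.69451904296875), (108.39402770996094, 106.08761596679688), 0.9785699248313904)
  tin 0 816 mean [0.5874 0.2868 0.0043] zmed 0.004235513283249474 circ 586.0 283.9 48.7 rect ((587.6421508789062, 286.25164794921875), (89.26598358154297, 88.93303680419922), 60.30745315551758)
  jar 0.05 395 mean [0.4594 0.2705 0.0599] zmed 0.06005900652052015 circ 460.3 271.3 28.3 rect ((460.17242431640625
[... 1749 characters left out ...]
t ((461.568115234375, 272.1669616699219), (56.152191162109375, 56.90990447998047), 43.703269958496094)
  vial 0.045 35 mean [0.3884 0.1604 0.0523] zmed 0.053286383702101994 circ 388.3 159.6 7.8 rect ((387.8966064453125, 159.21168518066406), (14.339265823364258, 14.125631332397461), 58.834049224853516)
  pad 0.105 74 mean [ 0.4705 -0.1185  0.1128] zmed 0.1130359773237436 circ 468.9 -119.6 18.5 rect ((469.00897216796875, -118.92255401611328), (8.110945701599121, 37.06819152832031), 76.38427734375)
  pad 0.072 190 mean [ 0.4708 -0.1179  0.0978] zmed 0.09824310712824813 circ 469.3 -119.6 19.0 rect ((469.6016845703125, -118.72409057617188), (9.1445894241333, 38.04274368286133), 74.04135131835938)
```

```bash
cat > plan.py <<'E'
# plan.py x y z yaw_of_tool_y_deg n [x0 y0 z0 yaw0]: prints rows (cm, deg) from the present pose
import sys
from h import *
from scipy.spatial.transform import Rotation as R
a=list(map(float,sys.argv[1:]));n=int(a[4]);o=robot.get_obs()
Rm=R.from_quat(o["tool_rot"]).as_matrix();p=np.array(o["position"]);y0=np.degrees(np.arctan2(Rm[1,1],Rm[0,1]))
if len(a)>5:p=np.array(a[5:8]);y0=a[8]
dy=(a[3]-y0+90)%180-90
step=(np.array(a[:3])-p)/n
print("pose",p.round(4),"yaw",round(y0,2),"dyaw",round(dy,2),"twist/row",round(-dy/n,2),"tilt z",Rm[:,2].round(4))
for i in range(n):
    t=np.radians(y0+dy*i/n);ty=np.array([np.cos(t),np.sin(t),0]);tz=np.array([0,0,-1.]);tx=np.cross(ty,tz)
    print((100*np.array([tx@step,ty@step,tz@step])).round(2))
E
python3 plan.py .586 -.185 .18 -13 24
```

```text
pose [0.2109 0.5877 0.2387] yaw 70.24 dyaw -83.24 twist/row 3.47 tilt z [-9.0e-04 -1.6e-03 -1.0e+00]
[-2.56 -2.5   0.24]
[-2.71 -2.34  0.24]
[-2.84 -2.17  0.24]
[-2.97 -2.    0.24]
[-3.08 -1.82  0.24]
[-3.19 -1.63  0.24]
[-3.28 -1.43  0.24]
[-3.36 -1.23  0.24]
[-3.43 -1.02  0.24]
[-3.49 -0.81  0.24]
[-3.53 -0.6   0.24]
[-3.56 -0.39  0.24]
[-3.57 -0.17  0.24]
[-3.58  0.05  0.24]
[-3.57  0.26  0.24]
[-3.55  0.48  0.24]
[-3.51  0.69  0.24]
[-3.46  0.9   0.24]
[-3.4   1.11  0.24]
[-3.33  1.31  0.24]
[-3.24  1.51  0.24]
[-3.15  1.71  0.24]
[-3.04  1.89  0.24]
[-2.92  2.07  0.24]
```

```bash
python3 -m pendant '[{"jaw":1,"linear":[-2.56,-2.5,0.2],"twist":3.5},{"jaw":1,"linear":[-2.7,-2.34,0.2],"twist":3.5},{"jaw":1,"linear":[-2.84,-2.17,0.2],"twist":3.5},{"jaw":1,"linear":[-2.97,-2.0,0.2],"twist":3.5},{"jaw":1,"linear":[-3.08,-1.82,0.2],"twist":3.5},{"jaw":1,"linear":[-3.19,-1.63,0.2],"twist":3.5},{"jaw":1,"linear":[-3.28,-1.43,0.2],"twist":3.5},{"jaw":1,"linear":[-3.36,-1.23,0.2],"twist":3.5},{"jaw":1,"linear":[-3.43,-1.02,0.2],"twist":3.5},{"jaw":1,"linear":[-3.49,-0.81,0.2],"twist":3.5},{"jaw":1,"linear":[-3.53,-0.6,0.2],"twist":3.5},{"jaw":1,"linear":[-3.56,-0.39,0.2],"twist":3.5}]' 30
python3 plan.py .586 -.185 .18 -13 12
```

```text
time: 1.1
position: [0.3977, 0.1996, 0.2154]
tool_rot: [0.514, 0.858, -0.0, -0.0]
ft_force: [1.2, 0.6, 0.2]
grip_width: 0.087
grip_force: 0.0
pose [0.3977 0.1996 0.2154] yaw 28.08 dyaw -41.08 twist/row 3.42 tilt z [-3.e-04 -0.e+00 -1.e+00]
[-3.57 -0.12  0.29]
[-3.57  0.09  0.29]
[-3.56  0.3   0.29]
[-3.53  0.51  0.29]
[-3.49  0.72  0.29]
[-3.45  0.93  0.29]
[-3.38  1.13  0.29]
[-3.31  1.33  0.29]
[-3.22  1.53  0.29]
[-3.13  1.72  0.29]
[-3.02  1.9   0.29]
[-2.9   2.08  0.29]
```

```bash
python3 -m pendant '[{"jaw":1,"linear":[-3.57,-0.12,0.3],"twist":3.4},{"jaw":1,"linear":[-3.57,0.09,0.3],"twist":3.4},{"jaw":1,"linear":[-3.56,0.3,0.3],"twist":3.4},{"jaw":1,"linear":[-3.53,0.51,0.3],"twist":3.4},{"jaw":1,"linear":[-3.49,0.72,0.3],"twist":3.4},{"jaw":1,"linear":[-3.45,0.93,0.3],"twist":3.4},{"jaw":1,"linear":[-3.38,1.13,0.3],"twist":3.4},{"jaw":1,"linear":[-3.31,1.33,0.3],"twist":3.4},{"jaw":1,"linear":[-3.22,1.53,0.3],"twist":3.4},{"jaw":1,"linear":[-3.13,1.72,0.3],"twist":3.4},{"jaw":1,"linear":[-2.5,1.6,0.3],"twist":3.4},{"jaw":1,"linear":[0,0,0],"twist":0}]'
python3 - <<'E'
from h import *
import subprocess
c=cams.camera("wrist");P=cloud(c);Z=P[...,2];ok=c["depth"]>0
# collar top ring, post top, near the expected place
for lo,hi in((.081,.089),(.091,.098)):
    m=ok&(Z>lo)&(Z<hi)&(np.hypot(P[...,0]-.586,P[...,1]+.185)<.04);q=P[m]
    print(lo,len(q),q.mean(0).round(4) if len(q) else "",cv2.minAreaRect((q[:,:2]*1000).astype(np.float32)) if len(q) else "",np.median(q[:,2]) if len(q) else "")
cv2.imwrite("pics/w1.png",cv2.resize(c["color"],(800,600)))
E
python3 plan.py .586 -.185 .075 -13 4
```

```text
time: 2.1
position: [0.5725, -0.1511, 0.182]
tool_rot: [0.763, 0.646, 0.0, 0.003]
ft_force: [0.7, -1.4, 0.6]
grip_width: 0.0869
grip_force: 0.0
0.081 1654 [ 0.5845 -0.1852  0.0853] ((584.5291137695312, -186.60223388671875), (46.8646240234375, 46.83100891113281), 49.12806701660156) 0.08538215073770442
0.091 137 [ 0.5845 -0.186   0.095 ] ((584.5458984375, -186.37232971191406), (11.527222633361816, 11.006134033203125), 81.16950988769531) 0.09523873516330708
pose [ 0.5704 -0.148   0.1818] yaw -9.36 dyaw -3.64 twist/row 0.91 tilt z [ 8.e-04 -6.e-04 -1.e+00]
[-0.85  0.54  2.67]
[-0.84  0.55  2.67]
[-0.83  0.56  2.67]
[-0.82  0.58  2.67]
```

View pics/w1.png

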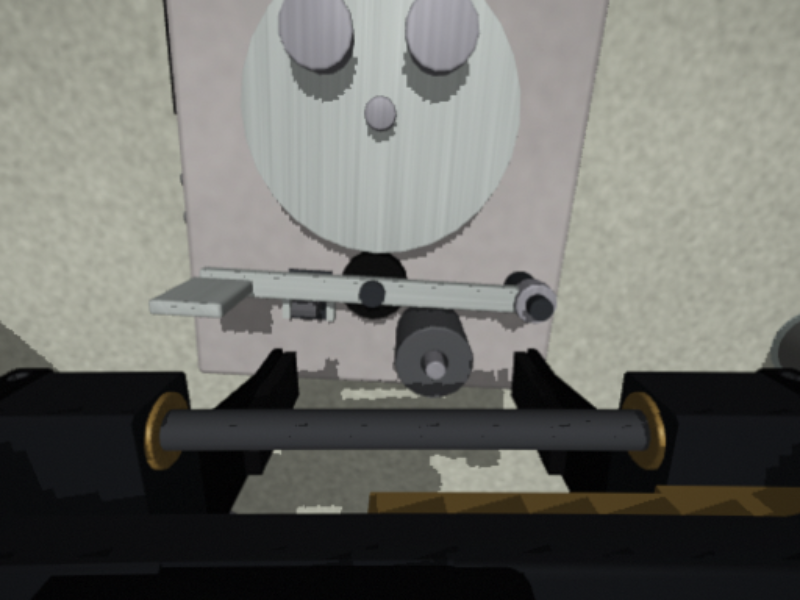

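The wrist view shows the collar (433,355) between the open fingers, and the bar and paddle (200,295) clear of them. I'll centre over the collar first, then descend.

```bash
python3 -m pendant '[{"jaw":1,"linear":[-1.1,0.75,0.5],"twist":1.2},{"jaw":1,"linear":[-1.1,0.75,0.5],"twist":1.2},{"jaw":1,"linear":[-1.1,0.75,0.5],"twist":1.2},{"jaw":1,"linear":[0,0,0],"twist":0},{"jaw":1,"linear":[0,0,0],"twist":0},{"jaw":1,"linear":[0,0,0],"twist":0}]'
python3 plan.py .5853 -.1857 .075 -13 4
```

```text
time: 2.65
position: [0.5851, -0.181, 0.1673]
tool_rot: [0.781, 0.624, -0.0, -0.001]
ft_force: [-0.6, -0.3, 0.4]
grip_width: 0.0868
grip_force: 0.0
pose [ 0.5851 -0.181   0.1673] yaw -12.74 dyaw -0.26 twist/row 0.07 tilt z [-9.e-04  7.e-04 -1.e+00]
[-0.11  0.03  2.31]
[-0.11  0.03  2.31]
[-0.11  0.03  2.31]
[-0.11  0.03  2.31]
```

```bash
python3 -m pendant '[{"jaw":1,"linear":[-0.2,0.05,2.0],"twist":0.3},{"jaw":1,"linear":[-0.2,0.05,2.0],"twist":0},{"jaw":1,"linear":[-0.05,0,2.0],"twist":0},{"jaw":1,"linear":[0,0,1.6],"twist":0},{"jaw":1,"linear":[0,0,1.5],"twist":0},{"jaw":1,"linear":[0,0,0],"twist":0},{"jaw":1,"linear":[0,0,0],"twist":0}]'
python3 plan.py .5853 -.1857 .075 -13 1
```

```text
time: 3.23
position: [0.5848, -0.1852, 0.0762]
tool_rot: [0.783, 0.622, -0.0, -0.001]
ft_force: [0.8, 0.6, -0.7]
grip_width: 0.0872
grip_force: 0.0
pose [ 0.5848 -0.1852  0.0762] yaw -13.01 dyaw 0.01 twist/row -0.01 tilt z [-0.0018  0.001  -1.    ]
[-0.03  0.06  0.12]
```

```bash
python3 -m pendant '[{"jaw":0.4,"linear":[0,0.05,0.1],"twist":0},{"jaw":0.4,"linear":[0,0,0],"twist":0},{"jaw":0.4,"linear":[0,0,0],"twist":0},{"jaw":0.4,"linear":[0,0,0],"twist":0},{"jaw":0.4,"linear":[0,0,0],"twist":0},{"jaw":0.4,"linear":[0,0,0],"twist":0},{"jaw":0.4,"linear":[0,0,0],"twist":0},{"jaw":0.4,"linear":[0,0,0],"twist":0}]' 25
```

```text
time: 3.9
position: [0.5859, -0.1863, 0.0758]
tool_rot: [0.783, 0.622, -0.0, 0.0]
ft_force: [0.0, -0.5, 1.8]
grip_width: 0.0477
grip_force: 25.0
```

Gripped at 47.7 mm, which matches the 48 mm collar. Lifting 90 mm.

```bash
python3 -m pendant '[{"jaw":0.4,"linear":[0,0,-0.5],"twist":0},{"jaw":0.4,"linear":[0,0,-1],"twist":0},{"jaw":0.4,"linear":[0,0,-1.5],"twist":0},{"jaw":0.4,"linear":[0,0,-1.5],"twist":0},{"jaw":0.4,"linear":[0,0,-1.5],"twist":0},{"jaw":0.4,"linear":[0,0,-1.5],"twist":0},{"jaw":0.4,"linear":[0,0,-1.5],"twist":0},{"jaw":0.4,"linear":[0,0,0],"twist":0},{"jaw":0.4,"linear":[0,0,0],"twist":0}]'
python3 plan.py .587 .285 .165 -13 18|head -2
```

```text
time: 4.65
position: [0.5864, -0.1865, 0.1667]
tool_rot: [0.783, 0.622, 0.0, 0.001]
ft_force: [-0.3, -0.7, -1.1]
grip_width: 0.0479
grip_force: 25.0
pose [ 0.5864 -0.1865  0.1667] yaw -13.05 dyaw 0.05 twist/row -0.0 tilt z [ 0.0022 -0.0012 -1.    ]
[ 2.55 -0.59  0.01]
```

```bash
python3 -m pendant '[{"jaw":0.4,"linear":[1.5,-0.35,0],"twist":0},{"jaw":0.4,"linear":[2.5,-0.6,0],"twist":0},{"jaw":0.4,"linear":[3,-0.7,0],"twist":0},{"jaw":0.4,"linear":[3,-0.7,0],"twist":0},{"jaw":0.4,"linear":[3,-0.7,0],"twist":0},{"jaw":0.4,"linear":[3,-0.7,0],"twist":0},{"jaw":0.4,"linear":[3,-0.7,0],"twist":0},{"jaw":0.4,"linear":[3,-0.7,0],"twist":0},{"jaw":0.4,"linear":[3,-0.7,0],"twist":0},{"jaw":0.4,"linear":[3,-0.7,0],"twist":0},{"jaw":0.4,"linear":[3,-0.7,0],"twist":0},{"jaw":0.4,"linear":[3,-0.7,0],"twist":0}]'
python3 -m pendant '[{"jaw":0.4,"linear":[3,-0.7,0],"twist":0},{"jaw":0.4,"linear":[3,-0.7,0],"twist":0},{"jaw":0.4,"linear":[2.5,-0.6,0],"twist":0},{"jaw":0.4,"linear":[1.5,-0.35,0],"twist":0},{"jaw":0.4,"linear":[0,0,0],"twist":0},{"jaw":0.4,"linear":[0,0,0],"twist":0},{"jaw":0.4,"linear":[0,0,0],"twist":0}]'
python3 plan.py .587 .285 .165 -13 1
python3 - <<'E'
from h import *
c=cams.camera("scene");cv2.imwrite("pics/s2.png",cv2.resize(c["color"][180:,230:],None,fx=2.7,fy=2.7))
P=cloud(c);Z=P[...,2];o=robot.get_obs()["position"]
m=(c["depth"]>0)&(np.hypot(P[...,0]-o[0],P[...,1]-o[1])<.04)&(Z>.09)&(Z<.145)
q=P[m];print(len(q),np.percentile(q[:,2],[0,1,5,50]).round(4))
E
```

```text
time: 5.65
position: [0.5833, 0.1653, 0.164]
tool_rot: [0.783, 0.622, -0.001, -0.001]
ft_force: [-1.0, -0.3, -0.9]
grip_width: 0.0481
grip_force: 25.0
time: 6.23
position: [0.5842, 0.2648, 0.1648]
tool_rot: [0.783, 0.622, -0.001, -0.0]
ft_force: [-0.0, -0.5, -1.7]
grip_width: 0.0479
grip_force: 25.0
pose [0.5842 0.2648 0.1648] yaw -13.06 dyaw 0.06 twist/row -0.06 tilt z [-0.0019 -0.0012 -1.    ]
[ 2.03 -0.19 -0.02]
55 [0.1193 0.1195 0.1214 0.1302]
```

View pics/s2.png

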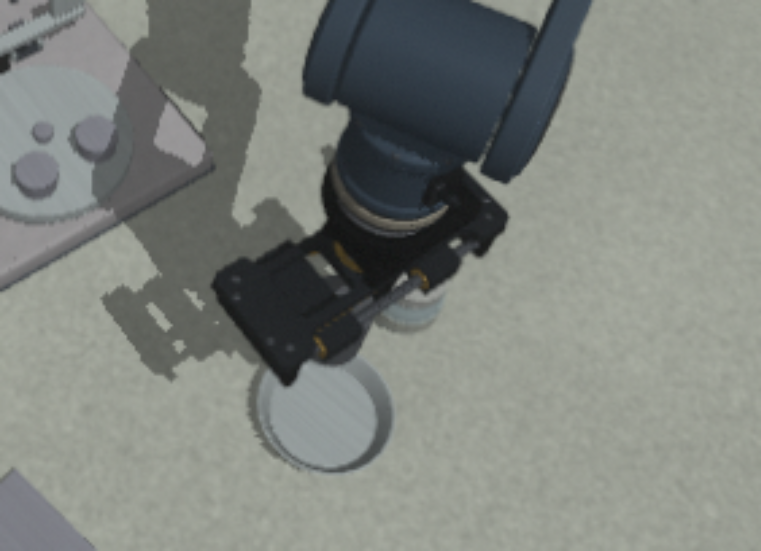

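The scene crop shows the gripper (350,290) holding the collar at the near side of the tin (325,410); the tin and jar are in place. The collar's underside is at about 0.119, 45 mm below the TCP, so it should land with the TCP at about z 0.049.

```bash
python3 -m pendant '[{"jaw":0.4,"linear":[1.0,-0.1,0],"twist":0},{"jaw":0.4,"linear":[1.0,-0.1,0.5],"twist":0},{"jaw":0.4,"linear":[0,0,2],"twist":0},{"jaw":0.4,"linear":[0,0,2],"twist":0},{"jaw":0.4,"linear":[0,0,2],"twist":0},{"jaw":0.4,"linear":[0,0,2],"twist":0},{"jaw":0.4,"linear":[0,0,1.0],"twist":0},{"jaw":0.4,"linear":[0,0,0.5],"twist":0},{"jaw":0.4,"linear":[0,0,0],"twist":0},{"jaw":0.4,"linear":[0,0,0],"twist":0},{"jaw":0.4,"linear":[0,0,0],"twist":0}]'
```

```text
time: 7.2
position: [0.5886, 0.2859, 0.0668]
tool_rot: [0.783, 0.622, 0.001, 0.0]
ft_force: [-0.0, 0.5, -1.6]
grip_width: 0.048
grip_force: 25.0
```

```bash
python3 -m pendant '[{"jaw":0.4,"linear":[0,0,0.3],"twist":0},{"jaw":0.4,"linear":[0,0,0.3],"twist":0},{"jaw":0.4,"linear":[0,0,0],"twist":0},{"jaw":0.4,"linear":[0,0,0],"twist":0}]'
```

```text
time: 7.53
position: [0.5874, 0.2855, 0.0596]
tool_rot: [0.783, 0.622, -0.0, -0.0]
ft_force: [0.2, -0.2, -1.6]
grip_width: 0.0479
grip_force: 25.0
```

```bash
python3 -m pendant '[{"jaw":0.4,"linear":[0,0,0.4],"twist":0},{"jaw":0.4,"linear":[0,0,0.3],"twist":0},{"jaw":0.4,"linear":[0,0,0],"twist":0},{"jaw":0.4,"linear":[0,0,0],"twist":0}]'
```

```text
time: 7.87
position: [0.5872, 0.2855, 0.0521]
tool_rot: [0.783, 0.622, -0.0, -0.0]
ft_force: [0.7, 0.1, -0.4]
grip_width: 0.048
grip_force: 25.0
```

```bash
python3 -m pendant '[{"jaw":0.4,"linear":[0,0,0.2],"twist":0},{"jaw":0.4,"linear":[0,0,0],"twist":0},{"jaw":0.4,"linear":[0,0,0],"twist":0}]'
```

```text
time: 8.12
position: [0.5874, 0.2855, 0.0504]
tool_rot: [0.783, 0.622, -0.0, -0.0]
ft_force: [-0.2, -0.1, -2.3]
grip_width: 0.0478
grip_force: 25.0
```

```bash
python3 -m pendant '[{"jaw":0.4,"linear":[0,0,0.1],"twist":0},{"jaw":0.4,"linear":[0,0,0],"twist":0},{"jaw":0.4,"linear":[0,0,0],"twist":0}]'
```

```text
time: 8.37
position: [0.5877, 0.2856, 0.0498]
tool_rot: [0.783, 0.622, 0.0, 0.0]
ft_force: [0.3, 0.0, -0.4]
grip_width: 0.0478
grip_force: 25.0
```

```bash
python3 -m pendant '[{"jaw":0.4,"linear":[0,0,0.1],"twist":0},{"jaw":0.4,"linear":[0,0,0],"twist":0},{"jaw":0.4,"linear":[0,0,0],"twist":0}]'
```

```text
time: 8.62
position: [0.5878, 0.2856, 0.0498]
tool_rot: [0.783, 0.622, 0.0, 0.0]
ft_force: [-2.5, -0.3, 5.4]
grip_width: 0.048
grip_force: 25.0
```

Contact: +5 N at z 0.0498, as expected. Releasing and rising.

```bash
python3 -m pendant '[{"jaw":0.85,"linear":[0,0,-0.05],"twist":0},{"jaw":0.85,"linear":[0,0,0],"twist":0},{"jaw":0.85,"linear":[0,0,0],"twist":0},{"jaw":0.85,"linear":[0,0,0],"twist":0},{"jaw":0.85,"linear":[0,0,0],"twist":0},{"jaw":0.85,"linear":[0,0,-1],"twist":0},{"jaw":0.85,"linear":[0,0,-2],"twist":0},{"jaw":0.85,"linear":[0,0,-3],"twist":0},{"jaw":0.85,"linear":[0,0,-3],"twist":0},{"jaw":0.85,"linear":[0,0,-3],"twist":0},{"jaw":0.85,"linear":[0,0,0],"twist":0}]'
python3 plan.py .4677 -.1199 .17 77 14
```

```text
time: 9.53
position: [0.5916, 0.287, 0.1767]
tool_rot: [0.783, 0.622, 0.006, 0.003]
ft_force: [1.3, -0.4, 1.1]
grip_width: 0.0738
grip_force: 0.0
pose [0.5916 0.287  0.1767] yaw -13.05 dyaw -89.95 twist/row 6.43 tilt z [ 0.0132  0.0039 -0.9999]
[-3.03 -0.21  0.05]
[-3.04  0.13  0.05]
[-3.    0.47  0.05]
[-2.93  0.81  0.05]
[-2.82  1.13  0.05]
[-2.68  1.44  0.05]
[-2.5   1.73  0.05]
[-2.29  2.    0.05]
[-2.05  2.24  0.05]
[-1.79  2.46  0.05]
[-1.5   2.64  0.05]
[-1.2   2.79  0.05]
[-0.88  2.91  0.05]
[-0.55  2.99  0.05]
```

```bash
python3 -m pendant '[{"jaw":0.5,"linear":[-3.03,-0.21,0],"twist":6.4},{"jaw":0.4,"linear":[-3.04,0.13,0],"twist":6.4},{"jaw":0.3,"linear":[-3.0,0.47,0],"twist":6.4},{"jaw":0.3,"linear":[-2.93,0.81,0],"twist":6.4},{"jaw":0.3,"linear":[-2.82,1.13,0],"twist":6.4},{"jaw":0.3,"linear":[-2.68,1.44,0],"twist":6.4},{"jaw":0.3,"linear":[-2.5,1.73,0],"twist":6.4},{"jaw":0.3,"linear":[-2.29,2.0,0],"twist":6.4},{"jaw":0.3,"linear":[-2.05,2.24,0],"twist":6.4},{"jaw":0.3,"linear":[-1.79,2.46,0],"twist":6.4},{"jaw":0.3,"linear":[0,0,0],"twist":0},{"jaw":0.3,"linear":[0,0,0],"twist":0}]'
cat > look.py <<'E'
from h import *
import sys
np.set_printoptions(precision=4,suppress=True)
c=cams.camera("scene");P=cloud(c);Z=P[...,2];ok=c["depth"]>0
for nm,x,y,r,lo,hi in(("coltop",.587,.2855,.035,.05,.065),("paddle",.469,-.1195,.05,.105,.12),("jar",.46,.272,.035,.053,.065),("tinrim",.587,.285,.07,.016,.03)):
    m=ok&(np.hypot(P[...,0]-x,P[...,1]-y)<r)&(Z>lo)&(Z<hi);q=P[m]
    if len(q)>3: print(nm,len(q),q.mean(0),cv2.minAreaRect((q[:,:2]*1000).astype(np.float32)))
if len(sys.argv)>1:
    b=list(map(int,sys.argv[2:6])) or [0,384,0,512]
    I=c["color"][b[0]:b[1],b[2]:b[3]];f=min(800/I.shape[1],600/I.shape[0]);cv2.imwrite("pics/"+sys.argv[1],cv2.resize(I,None,fx=f,fy=f))
E
python3 look.py s3.png
python3 plan.py .4677 -.1199 .17 77 5
```

```text
time: 10.53
position: [0.4994, -0.0066, 0.1694]
tool_rot: [0.994, 0.112, 0.0, -0.0]
ft_force: [-0.5, 0.1, 0.3]
grip_width: 0.0259
grip_force: 0.0
coltop 405 [0.5908 0.2856 0.0579] ((590.1785278320312, 285.3196105957031), (47.23574447631836, 46.655548095703125), 41.57909393310547)
paddle 28 [ 0.4811 -0.1213  0.1125] ((480.68914794921875, -121.60222625732422), (7.339858531951904, 12.609444618225098), 61.87181091308594)
jar 493 [0.4624 0.2724 0.0587] ((461.3709716796875, 271.7074890136719), (55.61581802368164, 55.51713180541992), 37.03668212890625)
tinrim 446 [0.5847 0.2839 0.0204] ((588.6417236328125, 284.33941650390625), (107.70027160644531, 109.12065887451172), 31.859399795532227)
pose [ 0.4996 -0.0056  0.1694] yaw -77.09 dyaw -25.91 twist/row 5.18 tilt z [ 7.e-04  3.e-04 -1.e+00]
[-1.13  2.08 -0.01]
[-0.94  2.18 -0.01]
[-0.74  2.25 -0.01]
[-0.53  2.31 -0.01]
[-0.32  2.35 -0.01]
```

View pics/s3.png

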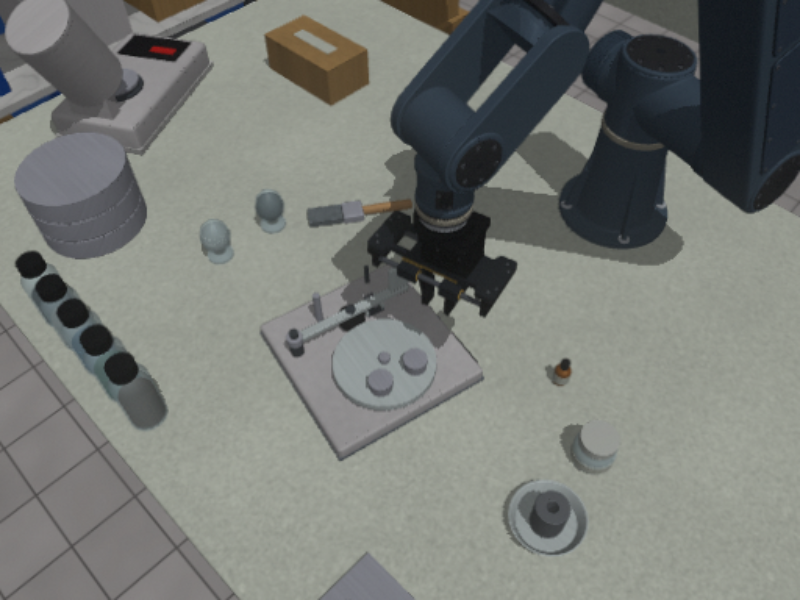

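The collar stands upright in the tin (550,513) with its top at 0.058. The jar, vial and cups are unmoved, and the gripper is near the paddle with its fingers at 26 mm. Next: move above the paddle.

```bash
python3 -m pendant '[{"jaw":0.3,"linear":[-1.13,2.08,0],"twist":5.2},{"jaw":0.3,"linear":[-0.94,2.18,0],"twist":5.2},{"jaw":0.3,"linear":[-0.74,2.25,0],"twist":5.2},{"jaw":0.3,"linear":[-0.53,2.31,0],"twist":5.2},{"jaw":0.3,"linear":[-0.32,2.35,0],"twist":5.2},{"jaw":0.3,"linear":[0,0,0],"twist":0},{"jaw":0.3,"linear":[0,0,0],"twist":0},{"jaw":0.3,"linear":[0,0,0],"twist":0}]'
python3 plan.py .468 -.1197 .095 77 1
python3 - <<'E'
from h import *
c=cams.camera("wrist");P=cloud(c);Z=P[...,2]
m=(c["depth"]>0)&(np.hypot(P[...,0]-.468,P[...,1]+.12)<.05)&(Z>.105)&(Z<.123);q=P[m]
print(len(q),np.median(q,0).round(4),cv2.minAreaRect((q[:,:2]*1000).astype(np.float32)))
E
```

```text
time: 11.25
position: [0.468, -0.1182, 0.1691]
tool_rot: [0.994, -0.112, -0.0, -0.0]
ft_force: [0.2, 0.6, -0.6]
grip_width: 0.0262
grip_force: 0.0
pose [ 0.468  -0.1182  0.1691] yaw -102.9 dyaw -0.1 twist/row 0.1 tilt z [-0.e+00  6.e-04 -1.e+00]
[0.04 0.14 7.41]
507 [ 0.4694 -0.1216  0.118 ] ((466.73919677734375, -121.3180160522461), (7.646078586578369, 35.63737106323242), 77.13749694824219)
```

```bash
python3 -m pendant '[{"jaw":0.3,"linear":[0.05,0.2,1],"twist":0},{"jaw":0.3,"linear":[0,0,1.6],"twist":0},{"jaw":0.3,"linear":[0,0,1.6],"twist":0},{"jaw":0.3,"linear":[0,0,1.6],"twist":0},{"jaw":0.3,"linear":[0,0,1.6],"twist":0},{"jaw":0.3,"linear":[0,0,0],"twist":0},{"jaw":0.3,"linear":[0,0,0],"twist":0},{"jaw":0.05,"linear":[0,0,0],"twist":0},{"jaw":0.05,"linear":[0,0,0],"twist":0},{"jaw":0.05,"linear":[0,0,0],"twist":0},{"jaw":0.05,"linear":[0,0,0],"twist":0}]' 30
```

```text
time: 12.22
position: [0.4681, -0.1217, 0.0958]
tool_rot: [0.994, -0.114, 0.001, 0.0]
ft_force: [1.1, -0.9, 0.4]
grip_width: 0.0085
grip_force: 0.0
```

```bash
python3 -m pendant '[{"jaw":0.0,"linear":[0,0,0],"twist":0},{"jaw":0.0,"linear":[0,0,0],"twist":0},{"jaw":0.0,"linear":[0,0,0],"twist":0}]' 35
python3 plan.py .468 -.1197 .095 77 1
```

```text
time: 12.47
position: [0.4681, -0.1217, 0.0957]
tool_rot: [0.993, -0.114, 0.001, 0.0]
ft_force: [0.1, 0.9, 5.3]
grip_width: 0.0077
grip_force: 35.0
pose [ 0.4681 -0.1217  0.0957] yaw -103.08 dyaw 0.08 twist/row -0.08 tilt z [ 1.3e-03 -4.0e-04 -1.0e+00]
[-0.05 -0.19  0.07]
```

Paddle pinched at 7.7 mm and 35 N. Swinging in small arc steps.

```bash
python3 -m pendant '[{"jaw":0.0,"linear":[0.01,0.5,0],"twist":-1.5},{"jaw":0.0,"linear":[0.01,0.5,0],"twist":-1.5},{"jaw":0.0,"linear":[0.01,0.5,0],"twist":-1.5},{"jaw":0.0,"linear":[0.01,0.5,0],"twist":-1.5},{"jaw":0.0,"linear":[0.01,0.5,0],"twist":-1.5},{"jaw":0.0,"linear":[0.01,0.5,0],"twist":-1.5},{"jaw":0.0,"linear":[0.01,0.5,0],"twist":-1.5},{"jaw":0.0,"linear":[0.01,0.5,0],"twist":-1.5},{"jaw":0.0,"linear":[0,0,0],"twist":0},{"jaw":0.0,"linear":[0,0,0],"twist":0}]'
cat > ang.py <<'E'
from h import *
from scipy.spatial.transform import Rotation as R
o=robot.get_obs();p=np.array(o["position"]);Rm=R.from_quat(o["tool_rot"]).as_matrix()
v=p[:2]-[.6528,-.1626];a0=np.arctan2(-.1217+.1626,.4681-.6528)
print("theta pos",round((np.arctan2(v[1],v[0])-a0)%(2*np.pi),4),"r",np.hypot(*v).round(4),"theta yaw",round((np.arctan2(Rm[1,1],Rm[0,1])+np.radians(103.08))%np.pi,4),p.round(4),o["ft_force"].round(1),"F along push",(np.array(o["ft_force"])@Rm[:,1]).round(1))
E
python3 ang.py
```

```text
time: 13.3
position: [0.4632, -0.1602, 0.0957]
tool_rot: [1.0, -0.01, 0.0, -0.001]
ft_force: [1.6, 6.7, 7.7]
grip_width: 0.0075
grip_force: 35.0
theta pos 0.2053 r 0.1896 theta yaw 0.2079 [ 0.4632 -0.1602  0.0957] [1.6 6.7 7.7] F along push -6.7
```

```bash
python3 -m pendant '[{"jaw":0.0,"linear":[0.01,0.36,0],"twist":-1.1},{"jaw":0.0,"linear":[0.01,0.36,0],"twist":-1.1},{"jaw":0.0,"linear":[0.01,0.36,0],"twist":-1.1},{"jaw":0.0,"linear":[0.01,0.36,0],"twist":-1.1},{"jaw":0.0,"linear":[0,0,0],"twist":0},{"jaw":0.0,"linear":[0,0,0],"twist":0},{"jaw":0.0,"linear":[0,0,0],"twist":0}]'
python3 ang.py; python3 - <<'E'
from h import *
for n in("wrist","scene"):
    c=cams.camera(n);I=c["color"]
    if n=="scene": I=I[120:310,140:340]
    f=min(800/I.shape[1],600/I.shape[0]);cv2.imwrite(f"pics/f_{n}.png",cv2.resize(I,None,fx=f,fy=f))
E
```

```text
time: 13.88
position: [0.4634, -0.1739, 0.0957]
tool_rot: [1.0, 0.028, 0.0, -0.001]
ft_force: [0.9, 7.2, 8.5]
grip_width: 0.0078
grip_force: 35.0
theta pos 0.2777 r 0.1897 theta yaw 0.2843 [ 0.4634 -0.1739  0.0957] [0.9 7.2 8.5] F along push -7.1
```

View pics/f_wrist.png

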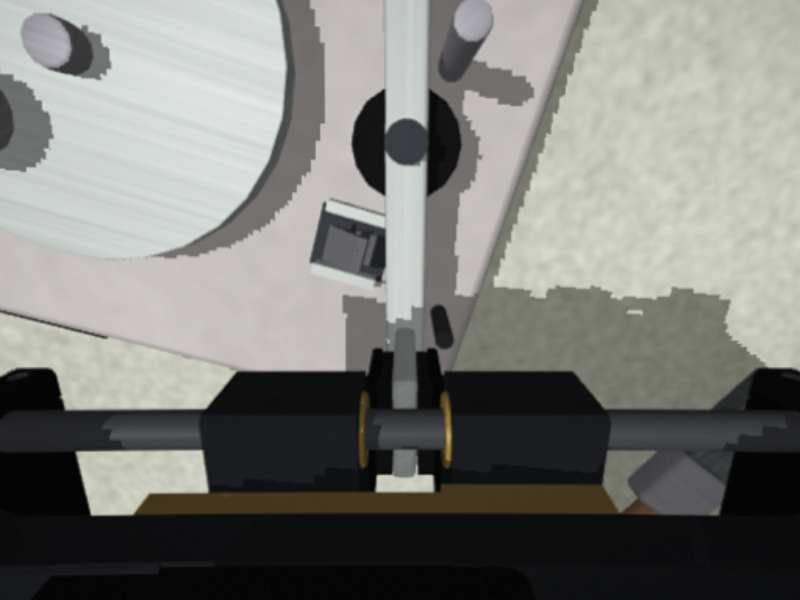

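View pics/f_scene.png

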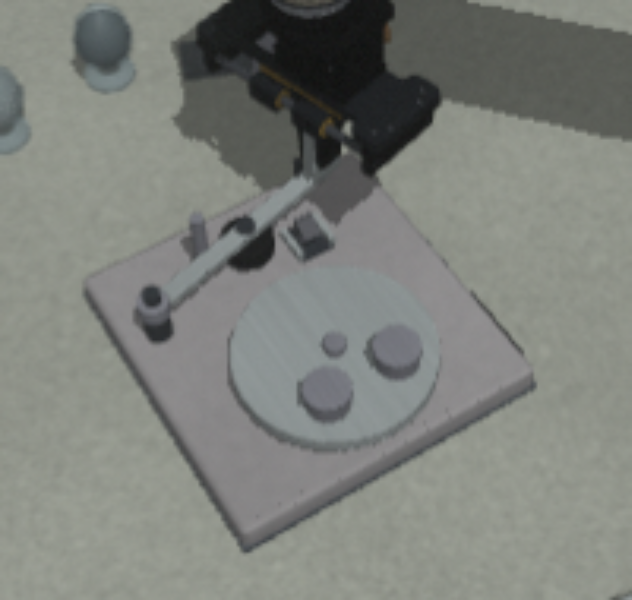

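The wrist view shows the bar well past the pawl (345,245), with its edge (424,312) about 3 to 4 mm short of the end-stop pin (440,315). That agrees with the computed angle of about 0.28. The scene crop shows the wheel clear of the turntable, the paddle held and the cups in place. Handing in.

```bash
python3 -c "
from rig import robot
print(robot.hand_in())"
```

```text
the job is handed in; nothing more can be done
None
```

The collar stands upright in the tin, released, and the tensioner arm is held by its paddle at about 0.28 rad, past the click and just short of the end stop; the job was handed in about 14 s into the 54 s allowed.

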